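# Spread frozen scones over the thawing tray

## Task

Loosen the red wing knob of the tray's blue sliding fence, slide the fence away from the heap, all the way to the end of its rail on the robot's left, and tighten the knob fully again. Spread the heaped frozen scones into one even layer over the opened tray: every scone on the tray floor, none on another, about 20 mm or more clear between any two, and some in every quarter of the tray. Leave everything else on the bench where it is.

Things in the scene. Friction and masses are not known exactly. Their poses are not given: they have to be found in the camera images.
- tray: fixed shallow aluminium tray. Origin: centre of its underside, on the bench. Inside 220 mm (its x, away from the robot) by 380 mm (its y, to the robot's left): floor 6 mm above the bench, walls 4 mm thick whose tops are 22 mm above the bench. A dark rail 22 mm high for the fence runs along y outside the near wall, at tray x = -137 mm, from tray y = -215 to 235 mm
- bed_mid (a point): centre of the tray floor that is open once the fence is fully at its +y end: tray (0, -10, 6) mm, axes as the tray's; the open floor then spans x +-110 and y +-180 mm of this point; its four quarters are divided by this point's x and y axes
- fence_mid (a point): top edge of the fence over the middle of the tray, 34 mm above the bench; the fence is a blue bar 10 mm thick across the whole tray, with a block 34 x 56 mm, 38 mm high, on the near rail, which carries the knob
- fence (a joint): position of the fence along the tray's +y, m: 0 = at tray y -20 mm, 0.195 = at the end stop (tray y +175 mm), where it belongs. It starts near 0. Free, it takes about 2 N plus 4 N per m/s to slide; clamped, it holds about 30 N
- clamp_grip (a point): grip point of the red wing knob, on its upright axis at tray x = -137 mm, in line with the fence, 64 mm above the bench. The wing is a bar 46 long, 14 wide, from 50 to 74 mm above the bench; it lies along this point's x axis and turns and travels with the fence; the block's top is 38 mm above the bench
- clamp (a joint): knob angle, rad: 0 = tight (wing along the tray's x), grows counter-clockwise seen from above, 1.4 = fully loose stop. The fence is free above about 0.6 rad and clamped below about 0.4. Stays where it is left; takes about 0.1 to 0.2 N m
- scone1: frozen scone: pale round puck, 48 mm across, 28 mm high, 60 g, origin at its centre, z along its axis (either face may be up)
- scone2: frozen scone: pale round puck, 48 mm across, 28 mm high, 60 g, origin at its centre, z along its axis (either face may be up)
- scone3: frozen scone: pale round puck, 48 mm across, 28 mm high, 60 g, origin at its centre, z along its axis (either face may be up)
- scone4: frozen scone: pale round puck, 48 mm across, 28 mm high, 60 g, origin at its centre, z along its axis (either face may be up)
- scone5: frozen scone: pale round puck, 48 mm across, 28 mm high, 60 g, origin at its centre, z along its axis (either face may be up)
- scone6: frozen scone: pale round puck, 48 mm across, 28 mm high, 60 g, origin at its centre, z along its axis (either face may be up) (may be absent)
- scone7: frozen scone: pale round puck, 48 mm across, 28 mm high, 60 g, origin at its centre, z along its axis (either face may be up) (may be absent)
- scone8: frozen scone: pale round puck, 48 mm across, 28 mm high, 60 g, origin at its centre, z along its axis (either face may be up) (may be absent)
- mug: bystander, leave alone: blue mug, 80 mm wide, 90 high mm, origin under its centre
- jar: bystander, leave alone: jar with yellow cap, 80 wide, 120 high mm, origin under its centre
- spray: bystander, leave alone: bottle with red cap, 68 wide, 190 high mm, origin under its centre
- tape: bystander, leave alone: roll of brown tape lying flat, 100 wide, 48 high mm, origin under its centre
- carton: bystander, leave alone: small cardboard box 120 x 90 x 70 mm, origin under its centre
- scraper: bystander, leave alone: spatula, 240 long, lying along its own x mm, origin under its centre
There are look-alikes about, which are no part of the job. Leave any orange or turquoise look-alike of the scone4 alone.

How it is judged:
By the outcome, as a careful person would: the job done as asked, in the order asked, and still so for the second after the job is handed in, with the robot touching nothing.
Of scone6, scone7, scone8 only 1 to 3 are there at a start; the rules pass over those that are not, and their reading is None.
At some moment in a run one of scone1, scone2, scone3, scone4, scone5 may be knocked a few centimetres aside while the robot is not near it.
Once in a run the grip may slacken for a moment while it holds something.
It also fails if it takes over 208 s, if anything falls off the work surface, if the arm or the gripper's body presses on something with over 40 N, if the wrist force passes 120 N, or if a joint passes its speed limit or range.

## Robot

A 6-joint arm with a two-finger parallel gripper is mounted at the origin on the work surface. World frame = base frame: x ahead of the robot, y to its left, z up, the work surface at z = 0. Lengths are in mm, angles in rad, forces in N, time in s.
With the tool pointing down it reaches from about 375 to 925 mm from the base axis. Payload 5.7 kg.
Tool frame: the origin (TCP) lies midway between the tips of the shut fingers; the grasp point (between the pads) lies behind it (hold_point_z is the z of the grasp point in the tool frame, in mm); z points along the fingers, y is the line along which they close (so a half turn about z gives the same grasp; the last joint's range is limited). The gripper opens to 88 mm and grips with 3 to 60 N. Pads are 20 mm wide; open, the fingers measure 115 mm over their backs; the gripper's body (75 mm by 178 mm) begins 61 mm behind the grasp point.
Start: joints at [-1.236, 0.359, 1.51, -0, 1.272, -0.115], TCP at [260.852, -540.295, 222.623] pointing down, gripper open.
Joint ranges: [-2.97, 2.97], [-1.01, 2.36], [0.21, 2.38], [-0.96, 4.11], [0.2, 2.71], [-2.98, 2.98]. Speed limits (rad/s): [2.39, 2.39, 3.14, 3.14, 3.14, 3.14].

## Interface

Orientations are given as [roll, pitch, yaw] about the fixed x, y, z axes, in that order (R = Rz(yaw) Ry(pitch) Rx(roll)).
In Python, from plant import * gives the robot as it stands.
- The arm moves only by the tool move_arm, never from a script. Its argument "targets" is a list of rows, each a list of 3 entries, a list of its own where there are three numbers: the turn, a rotation vector about the tool's x, y, z as a fraction of full scale, then the shift along the tool's x, y, z as a fraction of full scale, then the finger opening in mm, from 0 to 87.8. In form: [[[rx, ry, rz], [x, y, z], hand], ...]. A call has 1 to 20 rows; each row is the pose to reach, as a shift and turn from the pose commanded when the call began, along the tool's axes at that moment; what a row does not reach only later rows make up. Full scale, the value 1, is 0.3 m for a shift and 30 degrees for a turn. A row lasts 1/10 s, in which the tool goes at most 50 mm and 8.59 degrees, less where a joint would pass 70% of its speed; a pose out of reach is approached as far as the arm can. A call with a number of a shift or a turn outside -1 to 1 is refused whole. A call with a gripper value outside its range is refused whole. The fingers move at their own pace and stop on an object; "force" is the grip in N (left out, the last holds). Time passes only in rows, so rows that repeat a pose let the fingers close. It gives the time, the measured TCP pose, the force, the opening and the grip force at its end, in the units of the state.
- read_state(): the state, without advancing time (a new reading comes with each control period).
- get_image(name): name is "side" or "top" or "wrist"; returns the picture (480x640x3 uint8, red, green, blue); there is no depth.
- calibration(name): a dict with "fovy" (degrees; the focal length in pixels is half the picture's height over the tangent of half this angle, whatever the lens; pixels are square), "cx", "cy" (the principal point, pixels), "world_to_cam" (4x4, takes a point from world to camera coordinates); the wrist camera has in their place "tool_from_camera" (4x4, takes a point from camera to tool coordinates, whose origin is the TCP and whose axes are the flange's). Camera axes: x right, y up, looking along -z (the intrinsics and any distortion apply to the point x, -y, -z); pixel columns grow to the right and rows downward; lengths in mm; the calibration is good to about 2 mm. A picture is of the moment at which its call begins: read the wrist's pose just before it. calibration takes no time and is no camera call.
- sign_off(): hands the job in; it is judged then, once.
The state is a dict: "time": time; "joint_pos": joint angles; "qd": joint speeds; "joint_efforts": joint torques, N m; "tcp_pos": TCP position; "tool_rot": TCP orientation; "contact_force": force on the tool from outside, world axes, zero at the start; "moment": the same for the moment, N m; "grip_width": opening from 0.0 (shut) to 1.0 (fully open); "gripper_force": force on a finger pad.
Only numpy, scipy, OpenCV 4.12 (cv2) and the standard library are available. Lean on these libraries where they do the work, as an engineer would, in place of code of your own. Each camera call takes 0.05 s, during which the arm holds its last target. There are 200 camera calls.

## Working session

There is one attempt and no reset: what is moved stays moved. The work goes in short steps, Python scripts to look and compute and a tool call to move; the robot and the scene stay as the last step left them, time stands still between calls to the robot, and variables do not carry over. Pictures are saved under pics/ and viewed, at most 14 in all, crops included, and the job is handed in when it is done.

Besides the shell and the picture viewer there is one more tool, called after ">>>" as name([rows], argument=value, ...), one row to a line, values as JSON. move_arm: Moves the arm, as the interface text tells. Shift numbers are shares of 0.3 m and turn numbers shares of 30 degrees, none past 1 either way. Its arguments: {"type":"object","properties":{"targets":{"type":"array"},"force":{"type":"number"}},"required":["targets"]}

```bash
ls; mkdir -p pics
cat > h.py <<'E'
from plant import *
import numpy as np, cv2
from scipy.spatial.transform import Rotation as Ro
def snap(n,f):
    im=np.array(get_image(n)); cv2.imwrite('pics/'+f+'.png',im[:,:,::-1]); return im
E
python3 - <<'E'
from h import *
s=read_state(); print(s)
for n in('top','side','wrist'): print(n,calibration(n))
a=snap('top','t0'); b=snap('side','s0')
E
```

```text
pics
{'time': 0.0, 'joint_pos': array([-1.23606473e+00,  3.59474648e-01,  1.51141324e+00, -2.76996893e-05,
        1.27251066e+00, -1.15128884e-01]), 'qd': array([ 3.77608787e-04, -7.53923040e-04,  3.98979913e-04, -1.98023707e-04,
       -7.59660787e-06, -1.93563765e-04]), 'joint_efforts': array([ 6.49076301e-04, -5.15375984e+01, -2.70721471e+01,  6.77361572e-02,
        3.51836847e-02, -1.36775197e-04]), 'tcp_pos': array([ 260.64513442, -539.66691014,  221.83497988]), 'tool_rot': array([-3.13979567e+00, -1.81165237e-04,  4.49868483e-01]), 'contact_force': array([ 0.24630658, -0.36627473,  0.59754581]), 'moment': array([-0.03757242,  0.02791441,  0.02323548]), 'gripper_force': 0.0, 'grip_width': 0.9948895086293889}
top {'fovy': 50.031424915531815, 'cx': 320.0111353711189, 'cy': 247.89822324269713, 'world_to_cam': array([[-1.10085057e-02, -9.99939002e-01, -8.97458122e-04,
         1.64176649e+00],
       [ 9.84695960e-01, -1.09968001e-02,  1.73933715e-01,
        -5.62503444e+02],
       [-1.73932975e-01,  1.03102691e-03,  9.84756953e-01,
        -1.07130227e+03],
       [ 0.00000000e
[... 253 characters left out ...]
    [ 2.62461737e-01,  5.89574854e-01,  7.63881750e-01,
        -1.96795091e+02],
       [-2.78090901e-01, -7.11831411e-01,  6.44950768e-01,
        -1.11676514e+03],
       [ 0.00000000e+00,  0.00000000e+00,  0.00000000e+00,
         1.00000000e+00]])}
wrist {'fovy': 66.83026701028645, 'cx': 315.8101507255633, 'cy': 235.99398316339614, 'tool_from_camera': array([[ 1.46102298e-05,  9.60347756e-01,  2.78804926e-01,
         7.55351502e+01],
       [ 9.99999155e-01, -3.76486830e-04,  1.24441153e-03,
         4.20407800e-01],
       [ 1.30003420e-03,  2.78804673e-01, -9.60346950e-01,
        -1.61296936e+02],
       [ 0.00000000e+00,  0.00000000e+00,  0.00000000e+00,
         1.00000000e+00]])}
```

View pics/t0.png

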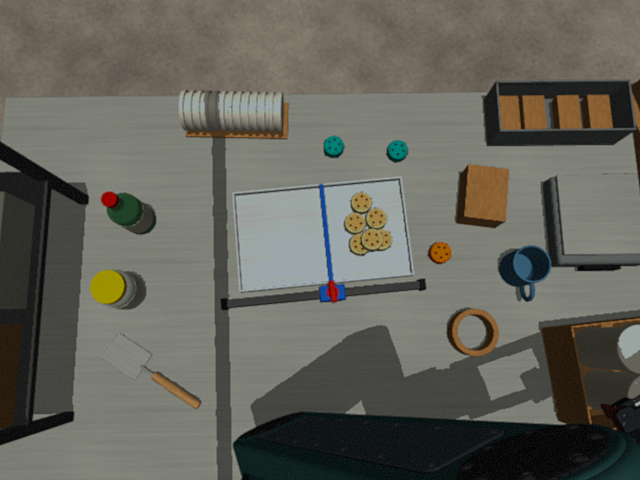

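View pics/s0.png

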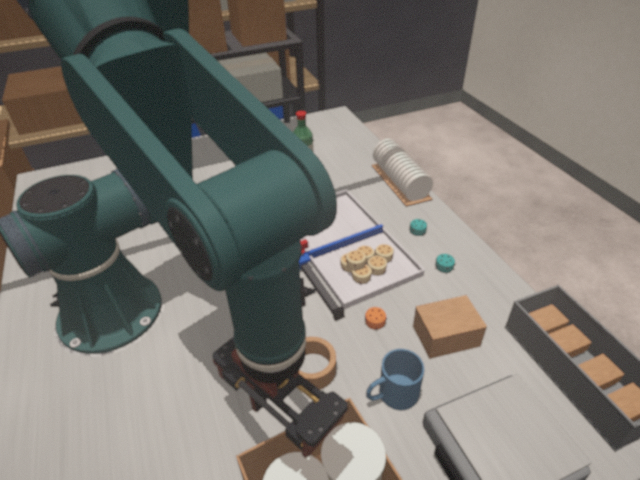

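The top view shows the tray with corners near (234,193), (402,177), (412,275) and (239,292). The fence is at column ~325, the red knob at (332,291), and 6 visible scones at columns 345–392, with one on top at (372,240). The side view agrees; it has the arm in front.

```bash
cat >> h.py <<'E'
def ray(n,uv,st=None):
    c=calibration(n); f=240/np.tan(np.radians(c['fovy']/2))
    d=np.array([(uv[0]-c['cx'])/f,-(uv[1]-c['cy'])/f,-1.])
    if n=='wrist':
        T=c['tool_from_camera']; R=Ro.from_euler('xyz',st['tool_rot']).as_matrix()
        return R@T[:3,3]+st['tcp_pos'], R@T[:3,:3]@d
    W=c['world_to_cam']; return -W[:3,:3].T@W[:3,3], W[:3,:3].T@d
def onz(n,uv,z,st=None):
    o,d=ray(n,uv,st); return o+d*(z-o[2])/d[2]
def proj(n,p):
    c=calibration(n); f=240/np.tan(np.radians(c['fovy']/2)); q=c['world_to_cam']@np.r_[p,1]
    return np.array([c['cx']-f*q[0]/q[2], c['cy']+f*q[1]/q[2]])
E
python3 - <<'E'
from h import *
im=cv2.imread('pics/t0.png'); hsv=cv2.cvtColor(im,cv2.COLOR_BGR2HSV)
h,s,v=cv2.split(hsv)
def comps(m,a=15):
    n,l,st,c=cv2.connectedComponentsWithStats(m.astype(np.uint8)); return [(c[i],st[i]) for i in range(1,n) if st[i][4]>a]
roi=np.zeros(h.shape,bool); roi[170:315,215:430]=1
for nm,m in [('red',((h<8)|(h>172))&(s>150)&(v>60)&roi),('blue',(h>105)&(h<125)&(s>150)&(v>60)&roi)]:
    for c,t in comps(m): print(nm,c,t)
m=(v>165)&(s<60)&roi
m=cv2.morphologyEx(m.astype(np.uint8),cv2.MORPH_CLOSE,np.ones((25,25)))
cs,_=cv2.findContours(m,0,2); c=max(cs,key=cv2.contourArea); r=cv2.minAreaRect(c); print(cv2.contourArea(c),cv2.boxPoints(r))
p=cv2.approxPolyDP(c,8,True)[:,0]; print(p.tolist())
for q in p: print(onz('top',q,6).round(1))
for q in [(234,193),(402,177),(412,275),(239,292)]: print('c22',onz('top',q,22).round(1))
for q in [(224,303),(422,285)]: print('rail',onz('top',q,22).round(1))
big=cv2.resize(im[165:315,215:435],None,fx=3.6,fy=3.6,interpolation=cv2.INTER_CUBIC); cv2.imwrite('pics/t0b.png',big)
E
```

```text
red [332.18404908 291.28220859] [327 281  11  21 163]
blue [325.54972376 232.17403315] [319 185  14  95 362]
blue [341.12745098 292.09803922] [336 285  10  15 102]
blue [323.56198347 293.99173554] [319 286  12  16 121]
16187.5 [[230.45712 192.67267]
 [403.1738  175.77649]
 [412.7573  273.74115]
 [240.04062 290.63733]]
[[397, 177], [233, 197], [243, 290], [408, 274]]
[ 735.2 -185.1    6. ]
[691.5 194.6   6. ]
[476.6 168.3   6. ]
[ 508.5 -201.4    6. ]
c22 [696.4 189.7  22. ]
c22 [ 729.9 -194.    22. ]
c22 [ 504.2 -207.4   22. ]
c22 [470.8 174.7  22. ]
rail [447.  207.1  22. ]
rail [ 481.8 -228.5   22. ]
```

View pics/t0b.png

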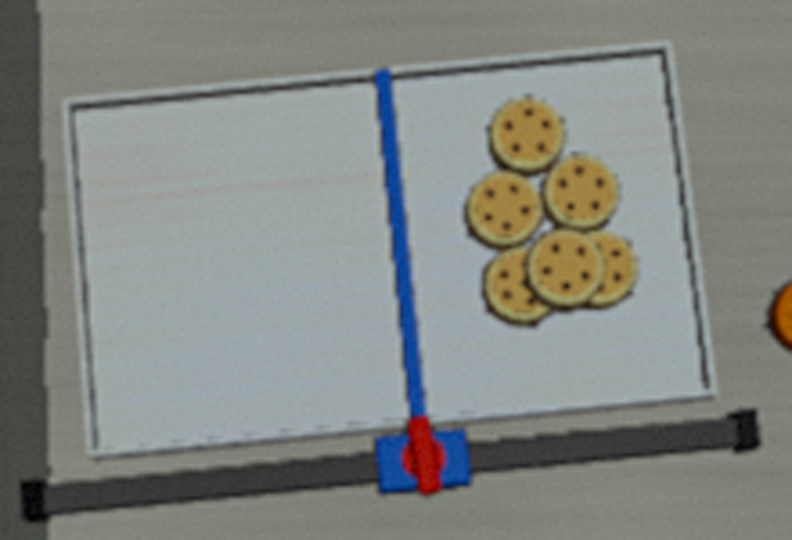

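Crop of the tray: outer corners at crop px (66,99), (671,43), (716,394) and (92,457). The wing is tight at (423,457). Scones sit at (527,134), (505,208), (581,191), (520,286) and (611,268), with one on top at (567,268).

```bash
cat >> h.py <<'E'
def fit(px,z,loc):
    P=np.array([onz('top',q,zz)[:2] for q,zz in zip(px,z)]); L=np.array(loc,float)
    a=P-P.mean(0); b=L-L.mean(0)
    yaw=np.arctan2((b[:,0]*a[:,1]-b[:,1]*a[:,0]).sum(),(a*b).sum())
    R=np.array([[np.cos(yaw),-np.sin(yaw)],[np.sin(yaw),np.cos(yaw)]])
    t=P.mean(0)-R@L.mean(0); return yaw,t,P-(L@R.T+t)
def plan(targets,st=None):
    """targets: (xyz of TCP, yaw, hand), yaw rad; prints rows relative to the measured pose"""
    st=st or read_state(); R0=Ro.from_euler('xyz',st['tool_rot'])
    for p,yaw,hand in targets:
        sh=R0.inv().apply(np.array(p)-st['tcp_pos'])
        rv=(R0.inv()*Ro.from_euler('xyz',[np.pi,0,yaw])).as_rotvec(degrees=True)
        print((rv/30).round(3).tolist(),(sh/300).round(3).tolist(),hand,' rows>=',int(np.ceil(max(np.linalg.norm(sh)/50,np.linalg.norm(rv)/8.59))))
E
python3 - <<'E'
from h import *
import plant; print([x for x in dir(plant) if 'hold' in x.lower()], getattr(plant,'hold_point_z',None))
B=lambda u,v:(u/3.6+215-.36,v/3.6+165-.36)
px=[B(66,99),B(671,43),B(716,394),B(92,457)]
yaw,t,res=fit(px,[22]*4,[(114,194),(114,-194),(-114,-194),(-114,194)])
print('yaw',yaw,np.degrees(yaw),t,res.round(1).tolist())
R=np.array([[np.cos(yaw),-np.sin(yaw)],[np.sin(yaw),np.cos(yaw)]])
k=onz('top',(332.18,291.28),72); print('knob',k, R.T@(k[:2]-t))
print('fence',R.T@(onz('top',B(400,240),34)[:2]-t))
for q,z in [((527,131),34),((505,205),34),((581,189),34),((520,284),34),((611,266),34),((567,266),62)]:
    p=onz('top',B(*q),z)[:2]; print('sc',p.round(1),(R.T@(p-t)).round(1))
E
```

```text
['hold_point_z'] -18.700000000000003
yaw 0.08696807363485473 4.982903571660144 [601.80416582  -9.64246405] [[-0.1, -1.4], [-1.3, 1.2], [1.1, 1.9], [0.3, -1.7]]
knob [465.56933479 -29.13639765  72.        ] [-137.41316684   -7.58710832]
fence [-0.03770402 -8.15955464]
sc [671.  -97.9] [ 61.3 -93.9]
sc [623.9 -83.1] [ 15.6 -75.1]
sc [ 633.5 -130.4] [  21.1 -123.1]
sc [574.  -91.2] [-34.7 -78.8]
sc [ 584.7 -147.4] [ -29.  -135.8]
sc [ 579.5 -117.4] [ -31.5 -105.4]
```

Run:
```python
from h import *
plan([([360,-290,222],.26,86),([465.6,-29.1,180],.087,86)])
```

```text
[-0.003, -0.0, 0.362] [0.66, -0.606, 0.001] 86  rows>= 6
[-0.003, 0.0, 0.693] [1.355, -1.236, 0.142] 86  rows>= 12
```

>>> move_arm([
  [[-0.003,0,0.36],[0.66,-0.606,0],86],
  [[-0.003,0,0.36],[0.66,-0.606,0],86],
  [[-0.003,0,0.36],[0.66,-0.606,0],86],
  [[-0.003,0,0.36],[0.66,-0.606,0],86],
  [[-0.003,0,0.36],[0.66,-0.606,0],86],
  [[-0.003,0,0.36],[0.66,-0.606,0],86],
  [[-0.003,0,0.36],[0.66,-0.606,0],86],
], force=40)

```text
time: 0.8
tcp_pos: [360.3, -287.5, 222.4]
tool_rot: [-3.142, 0.0, 0.265]
contact_force: [-0.2, -0.4, -0.1]
grip_width: 0.981
gripper_force: 0.0
```

Run:
```python
from h import *
plan([([465.6,-29.1,170],.087,86)])
```

```text
[-0.0, 0.0, 0.34] [0.564, -0.74, 0.175] 86  rows>= 6
```

>>> move_arm([
  [[0,0,0.34],[0.564,-0.74,0.175],86],
  [[0,0,0.34],[0.564,-0.74,0.175],86],
  [[0,0,0.34],[0.564,-0.74,0.175],86],
  [[0,0,0.34],[0.564,-0.74,0.175],86],
  [[0,0,0.34],[0.564,-0.74,0.175],86],
  [[0,0,0.34],[0.564,-0.74,0.175],86],
  [[0,0,0.34],[0.564,-0.74,0.175],86],
  [[0,0,0.34],[0.564,-0.74,0.175],86],
])

```text
time: 1.6
tcp_pos: [466.5, -32.7, 169.5]
tool_rot: [3.14, 0.0, 0.085]
contact_force: [-0.1, -0.1, -1.0]
grip_width: 0.979
gripper_force: 0.0
```

Run:
```python
from h import *
st=read_state(); im=snap('wrist','w1'); print(st['tcp_pos'],st['tool_rot'])
h,s,v=cv2.split(cv2.cvtColor(im,cv2.COLOR_RGB2HSV))
m=(((h<8)|(h>172))&(s>150)&(v>60)).astype(np.uint8)
n,l,t,c=cv2.connectedComponentsWithStats(m)
for i in range(1,n):
    if t[i][4]>200: print(t[i],c[i],onz('wrist',c[i],70,st)); print(cv2.minAreaRect(np.argwhere(l==i)[:,::-1].astype(np.float32)))
plan([([465.6,-29.1,90],.087,45),([465.6,-29.1,46.5],.087,45)])
```

```text
[466.53579299 -32.74582009 169.49131283] [3.13964927e+00 3.92427487e-04 8.52450465e-02]
[ 297  203   31   64 1320] [312.04924242 233.42272727] [468.20236297 -30.39411494  70.        ]
((312.0, 234.5), (63.0, 30.0), 90.0)
[0.004, 0.0, -0.006] [-0.001, -0.015, 0.266] 45  rows>= 2
[0.004, 0.0, -0.006] [-0.001, -0.015, 0.411] 45  rows>= 3
```

View pics/w1.png

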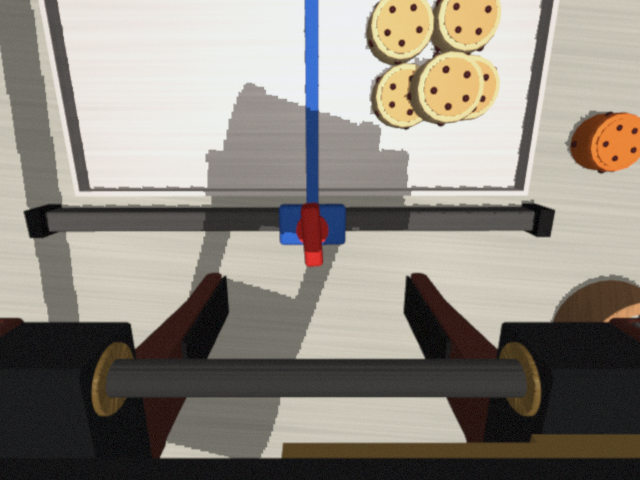

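Wrist view: red wing at (312,234), lined up with the tool, between the open fingers; nothing in the way.

>>> move_arm([
  [[0,0,0],[-0.001,-0.01,0.1],50],
  [[0,0,0],[-0.001,-0.01,0.25],50],
  [[0,0,0],[-0.001,-0.01,0.35],50],
  [[0,0,0],[-0.001,-0.01,0.41],50],
  [[0,0,0],[-0.001,-0.01,0.41],50],
  [[0,0,0],[-0.001,-0.01,0.41],50],
])

```text
time: 2.25
tcp_pos: [465.9, -31.1, 47.2]
tool_rot: [3.14, -0.0, 0.081]
contact_force: [0.6, -0.4, 0.6]
grip_width: 0.573
gripper_force: 0.0
```

Run:
```python
from h import *
st=read_state(); im=snap('wrist','w2'); print(st['tcp_pos'],st['tool_rot'],st['contact_force'])
plan([([466,-29.6,46.5],.087,45)])
```

```text
[465.86458191 -31.07621512  47.19740536] [ 3.13997675e+00 -2.61010766e-04  8.12281349e-02] [ 0.6170277  -0.43903078  0.58046699]
[0.004, -0.003, -0.01] [-0.001, -0.004, 0.004] 45  rows>= 1
```

View pics/w2.png

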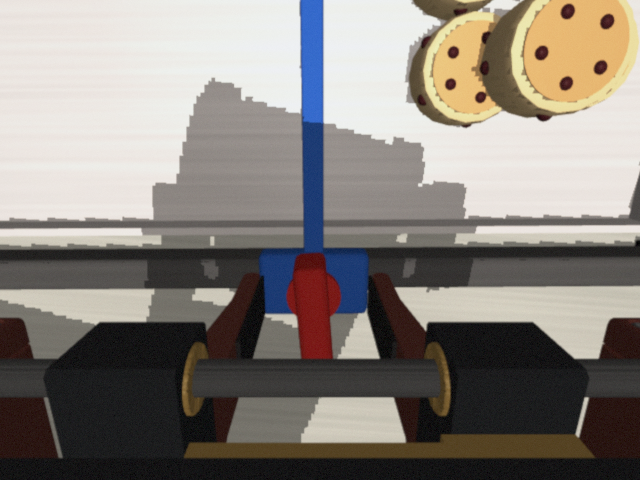

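Wrist view: the wing at column ~312 lies between the fingers (262 and 372), so it is ready to close.

>>> move_arm([
  [[0,0,-0.01],[-0.001,-0.004,0.004],5],
  [[0,0,-0.01],[-0.001,-0.004,0.004],5],
  [[0,0,-0.01],[-0.001,-0.004,0.004],5],
  [[0,0,-0.01],[-0.001,-0.004,0.004],5],
  [[0,0,-0.01],[-0.001,-0.004,0.004],5],
  [[0,0,-0.2],[-0.001,-0.004,0.004],5],
  [[0,0,-0.4],[-0.001,-0.004,0.004],5],
  [[0,0,-0.6],[-0.001,-0.004,0.004],5],
  [[0,0,-0.8],[-0.001,-0.004,0.004],5],
  [[0,0,-1],[-0.001,-0.004,0.004],5],
  [[0,0,-1],[-0.001,-0.004,0.004],5],
], force=40)

```text
time: 3.4
tcp_pos: [465.9, -28.6, 46.2]
tool_rot: [3.139, -0.0, 0.61]
contact_force: [-0.4, -1.5, 6.2]
grip_width: 0.27
gripper_force: 40.0
```

>>> move_arm([
  [[0,0,-0.2],[0,0,0],5],
  [[0,0,-0.4],[0,0,0],5],
  [[0,0,-0.6],[0,0,0],5],
  [[0,0,-0.8],[0,0,0],5],
  [[0,0,-0.95],[0,0,0],5],
  [[0,0,-0.95],[0,0,0],5],
])

```text
time: 4.0
tcp_pos: [466.0, -28.6, 46.2]
tool_rot: [3.139, 0.001, 1.107]
contact_force: [-0.4, -1.1, 6.6]
grip_width: 0.273
gripper_force: 40.0
```

Run:
```python
from h import *
a=snap('wrist','w3'); b=snap('top','t3'); c=np.zeros((480,800,3),np.uint8)
c[:,:500]=a[:,70:570]; c[:360,500:]=cv2.resize(b[230:350,280:380],(300,360)); cv2.imwrite('pics/c3.png',c[:,:,::-1])
```

```text
(no output)
```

View pics/c3.png

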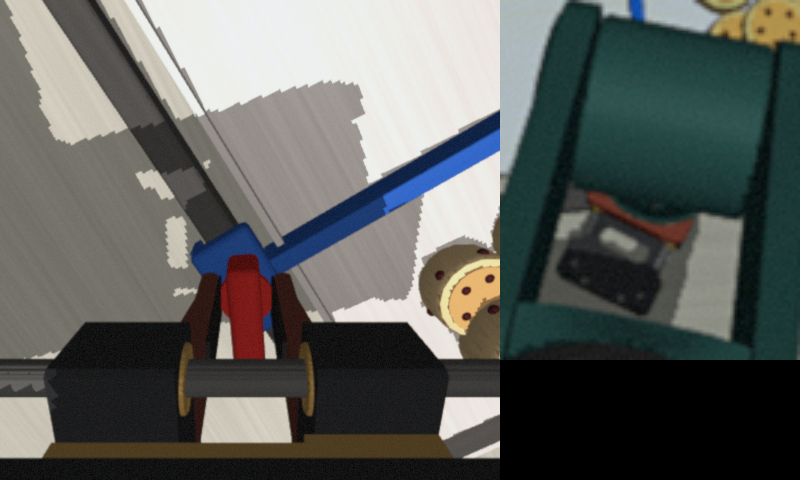

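The wing has turned with the gripper by about 60° relative to the rail. I'll keep going to the loose stop, then slide.

>>> move_arm([
  [[0,0,-0.2],[0,0,0],5],
  [[0,0,-0.4],[0,0,0],5],
  [[0,0,-0.6],[0,0,0],5],
  [[0,0,-0.75],[0,0,0],5],
  [[0,0,-0.75],[0,0,0],5],
])

```text
time: 4.6
tcp_pos: [466.2, -28.3, 46.1]
tool_rot: [3.139, 0.001, 1.498]
contact_force: [0.8, 1.5, 5.0]
grip_width: 0.274
gripper_force: 40.0
```

Run:
```python
from h import *
s=read_state(); print(s['tool_rot'],s['moment'],s['contact_force'])
y=s['tool_rot'][2]
plan([([465.9-.0868*d,-28.6+.9962*d,46.2],y,5) for d in (20,100,172,185)])
```

```text
[3.13944988e+00 1.06352304e-03 1.49782764e+00] [ 0.22038627 -0.09236247  0.11743377] [0.75614082 1.46081869 5.00747058]
[0.004, 0.002, 0.0] [0.065, -0.011, -0.0] 5  rows>= 1
[0.004, 0.002, 0.0] [0.328, -0.054, -0.001] 5  rows>= 2
[0.004, 0.002, 0.0] [0.565, -0.092, -0.001] 5  rows>= 4
[0.004, 0.002, 0.0] [0.608, -0.099, -0.001] 5  rows>= 4
```

>>> move_arm([
  [[0,0,0],[0.05,-0.008,0],5],
  [[0,0,0],[0.1,-0.016,0],5],
  [[0,0,0],[0.18,-0.03,0],5],
  [[0,0,0],[0.26,-0.042,0],5],
  [[0,0,0],[0.34,-0.055,0],5],
  [[0,0,0],[0.42,-0.068,0],5],
  [[0,0,0],[0.5,-0.081,0],5],
  [[0,0,0],[0.56,-0.091,0],5],
  [[0,0,0],[0.585,-0.095,0],5],
  [[0,0,0],[0.6,-0.098,0],5],
  [[0,0,0],[0.61,-0.1,0],5],
  [[0,0,0],[0.61,-0.1,0],5],
])

```text
time: 5.8
tcp_pos: [450.2, 155.3, 46.0]
tool_rot: [3.138, 0.004, 1.498]
contact_force: [1.8, -8.1, 8.1]
grip_width: 0.273
gripper_force: 40.0
```

Run:
```python
from h import *
s=read_state(); print(s['moment'],s['contact_force'])
a=snap('wrist','w4'); b=snap('top','t4'); c=np.zeros((480,800,3),np.uint8)
c[:,:500]=a[:,70:570]; c[:450,500:]=cv2.resize(b[170:320,215:315],(300,450)); cv2.imwrite('pics/c4.png',c[:,:,::-1])
```

```text
[-1.49002505 -0.3115614   0.056353  ] [ 1.8471539  -8.064359    8.13750567]
```

View pics/c4.png

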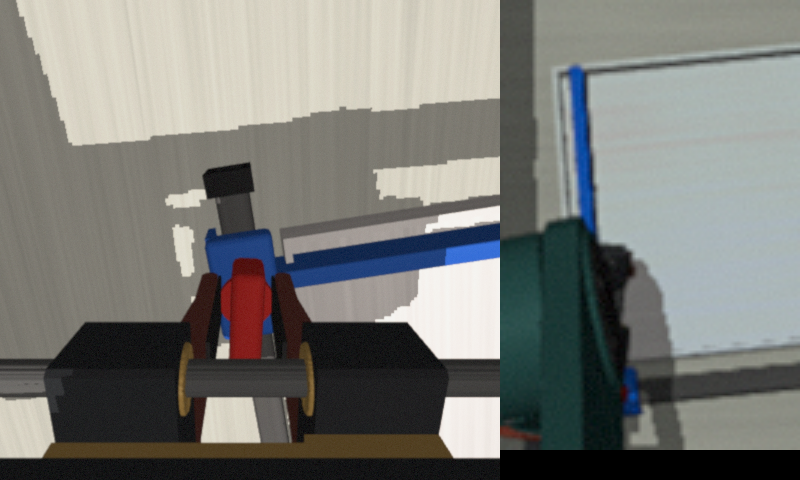

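Wrist view: block near the rail end. Top view: the blue fence is beside the left wall, and an 8 N reaction confirms the stop. Now I tighten.

>>> move_arm([
  [[0,0,0.2],[0,0,0],5],
  [[0,0,0.4],[0,0,0],5],
  [[0,0,0.6],[0,0,0],5],
  [[0,0,0.8],[0,0,0],5],
  [[0,0,0.95],[0,0,0],5],
])

```text
time: 6.4
tcp_pos: [450.8, 155.1, 46.1]
tool_rot: [3.137, 0.001, 0.995]
contact_force: [3.9, -7.6, 6.3]
grip_width: 0.274
gripper_force: 40.0
```

>>> move_arm([
  [[0,0,0.2],[0,0,0],5],
  [[0,0,0.4],[0,0,0],5],
  [[0,0,0.6],[0,0,0],5],
  [[0,0,0.8],[0,0,0],5],
  [[0,0,0.95],[0,0,0],5],
])

```text
time: 6.9
tcp_pos: [451.2, 154.7, 46.1]
tool_rot: [3.136, -0.002, 0.499]
contact_force: [3.7, -12.6, 5.3]
grip_width: 0.271
gripper_force: 40.0
```

>>> move_arm([
  [[0,0,0.2],[0,0,0],5],
  [[0,0,0.4],[0,0,0],5],
  [[0,0,0.6],[0,0,0],5],
  [[0,0,0.8],[0,0,0],5],
  [[0,0,0.9],[0,0,0],5],
  [[0,0,0.9],[0,0,0],5],
  [[0,0,0.9],[0,0,0],5],
])

```text
time: 7.6
tcp_pos: [452.4, 154.2, 46.1]
tool_rot: [3.137, -0.006, 0.032]
contact_force: [6.3, -14.8, 2.7]
grip_width: 0.272
gripper_force: 40.0
```

Run:
```python
from h import *
s=read_state(); print(s['moment'],s['contact_force'],s['tool_rot'],s['joint_pos'])
```

```text
[-2.48380831 -1.17327416  0.16699342] [  6.25540928 -14.8151648    2.67135282] [ 3.13654103 -0.00614685  0.03183048] [ 0.18859459  0.43440476  1.95574914 -0.0087641   0.74617509  1.73399573]
```

>>> move_arm([
  [[0,0,0],[0,0,0],50],
  [[0,0,0],[0,0,0],50],
  [[0,0,0],[0,0,0],50],
  [[0,0,0],[0,0,-0.2],50],
  [[0,0,0],[0,0,-0.35],50],
  [[0,0,0],[0,0,-0.4],50],
  [[0,0,0],[0,0,-0.4],50],
  [[0,0,0],[0,0,-0.4],50],
])

```text
time: 8.4
tcp_pos: [448.3, 156.6, 165.0]
tool_rot: [3.14, -0.0, 0.031]
contact_force: [-0.4, -0.5, -1.1]
grip_width: 0.567
gripper_force: 0.0
```

Run:
```python
from h import *
st=read_state(); im=snap('wrist','w5'); print(st['tcp_pos'],st['tool_rot'])
h,s,v=cv2.split(cv2.cvtColor(im,cv2.COLOR_RGB2HSV))
m=(((h<8)|(h>172))&(s>150)&(v>60)).astype(np.uint8)
n,l,t,c=cv2.connectedComponentsWithStats(m)
for i in range(1,n):
    if t[i][4]>200: print(t[i],onz('wrist',c[i],70,st))
plan([([520,-40,240],.087,60)],st)
```

```text
[448.28837132 156.61309609 165.021745  ] [ 3.14037307e+00 -1.89389312e-04  3.08372044e-02]
[ 304  202   32   64 1347] [452.40187061 153.45677317  70.        ]
[0.002, -0.0, -0.107] [0.219, 0.663, -0.249] 60  rows>= 5
```

View pics/w5.png

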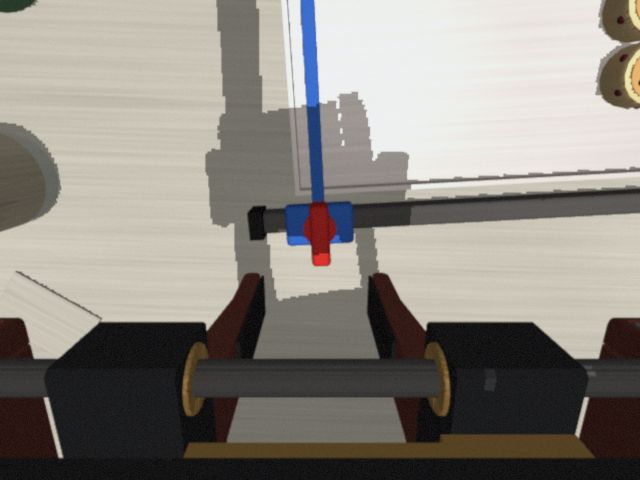

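Wrist view: the block is at the rail's left end, and the wing at (320,234) points across the rail. I'll check its angle numerically and move to a view over the heap.

Run:
```python
from h import *
for f,p,r in [('w1',[466.54,-32.75,169.5],[3.14,0,.0852]),('w5',[448.29,156.6,165],[3.14,0,.0308])]:
    im=cv2.imread(f'pics/{f}.png'); h,s,v=cv2.split(cv2.cvtColor(im,cv2.COLOR_BGR2HSV))
    m=(((h<8)|(h>172))&(s>150)&(v>60)); st=dict(tcp_pos=np.array(p),tool_rot=np.array(r)); m[:190]=0;m[280:]=0;m[:,:280]=0;m[:,350:]=0
    ys,xs=np.nonzero(m); P=np.array([onz('wrist',q,74,st)[:2] for q in zip(xs,ys)]); w=np.linalg.svd(P-P.mean(0),full_matrices=False)[2][0]
    print(f,len(xs),np.degrees(np.arctan(w[1]/w[0])))
    for row in (205,212,220,228,236,244,252,258,262): 
        q=np.nonzero(m[row])[0]; print(row,q.min(),q.max(),end='; ')
```

```text
w1 1320 8.645724990966226
205 303 317; 212 301 318; 220 300 324; 228 297 327; 236 299 326; 244 304 320; 252 305 321; 258 305 322; 262 306 322; w5 1347 4.78163137559316
205 310 326; 212 310 327; 220 306 332; 228 304 335; 236 306 333; 244 312 328; 252 313 328; 258 313 329; 262 313 329;
```

>>> move_arm([
  [[0,0,-0.107],[0.22,0.663,-0.25],60],
  [[0,0,-0.107],[0.22,0.663,-0.25],60],
  [[0,0,-0.107],[0.22,0.663,-0.25],60],
  [[0,0,-0.107],[0.22,0.663,-0.25],60],
  [[0,0,-0.107],[0.22,0.663,-0.25],60],
  [[0,0,-0.107],[0.22,0.663,-0.25],60],
  [[0,0,-0.107],[0.22,0.663,-0.25],60],
  [[0,0,-0.107],[0.22,0.663,-0.25],60],
])

```text
time: 9.25
tcp_pos: [519.3, -38.8, 238.9]
tool_rot: [-3.141, 0.003, 0.088]
contact_force: [0.3, 0.4, -0.4]
grip_width: 0.682
gripper_force: 0.0
```

Run:
```python
from h import *
st=read_state(); im=snap('wrist','w6'); print(repr(st['tcp_pos']),repr(st['tool_rot']),st['time'])
```

```text
array([519.26396142, -38.78754709, 238.88239266]) array([-3.14136755,  0.0032471 ,  0.08770971]) 9.25
```

View pics/w6.png

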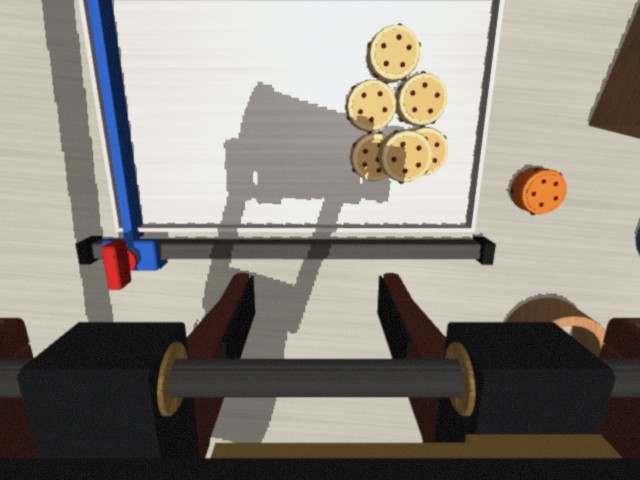

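Wing angle is 4.8° against tray yaw 5.0°, so it is tight. The wrist view shows the fence at the left end and 6 scones: (395,52), (371,104), (422,99), (374,156), (430,150), with one on top at (407,155).

```bash
cat >> h.py <<'E'
YAW=.08697; T0=np.array([601.8,-9.64]); RT=np.array([[np.cos(YAW),-np.sin(YAW)],[np.sin(YAW),np.cos(YAW)]])
def tw(x,y): return RT@np.array([x,y])+T0
def scones(im,st,z=34,pr=True):
    h,s,v=cv2.split(cv2.cvtColor(im,cv2.COLOR_RGB2HSV))
    f=240/np.tan(np.radians(33.4)); zc=st['tcp_pos'][2]+161-z; r=f*24/zc   # rough radius
    g=cv2.GaussianBlur(s,(5,5),1); m=((s>70)&(h>10)&(h<30)).astype(np.uint8)
    g=cv2.bitwise_and(g,g,mask=cv2.dilate(m,np.ones((5,5))))
    c=cv2.HoughCircles(g,cv2.HOUGH_GRADIENT,1,0.8*r,param1=100,param2=10,minRadius=int(.75*r),maxRadius=int(1.15*r))
    out=[]
    for u,w,rr in (c[0] if c is not None else []):
        p=onz('wrist',(u,w),z,st)[:2]; t=RT.T@(p-T0)
        if abs(t[0])<112 and abs(t[1])<192 and m[int(w)-5:int(w)+6,int(u)-5:int(u)+6].mean()>.5: out.append(t); pr and print('px',(u,w,rr),'tray',t.round(1))
    return out
def view(f):
    st=read_state(); im=snap('wrist',f); print(st['time']); return scones(im,st),st
def go(x,y,z,ydeg,hand): return ([*tw(x,y),z],np.radians(ydeg),hand)
E
python3 - <<'E'
from h import *
im=cv2.imread('pics/w6.png')[:,:,::-1].copy(); st=dict(tcp_pos=np.array([519.26,-38.79,238.88]),tool_rot=np.array([-3.1414,.0032,.0877]))
scones(im,st); print('--62'); scones(im,st,62)
plan([go(-31.5,-105.4,90,5,66),go(-31.5,-105.4,38.5,5,66)])
E
```

```text
px (np.float32(402.5), np.float32(156.5), np.float32(25.2)) tray [ -34.5 -107.4]
px (np.float32(395.5), np.float32(48.5), np.float32(24.1)) tray [ 61.8 -94.5]
px (np.float32(368.5), np.float32(104.5), np.float32(23.0)) tray [ 13.8 -71.9]
px (np.float32(420.5), np.float32(97.5), np.float32(26.4)) tray [  20.  -120.7]
px (np.float32(424.5), np.float32(149.5), np.float32(23.0)) tray [ -27.7 -128.5]
px (np.float32(371.5), np.float32(156.5), np.float32(23.0)) tray [-34.5 -76.9]
px (np.float32(408.5), np.float32(137.5), np.float32(25.2)) tray [ -16.4 -112. ]
px (np.float32(380.5), np.float32(120.5), np.float32(18.5)) tray [ -0.7 -84. ]
--62
px (np.float32(419.5), np.float32(97.5), np.float32(27.3)) tray [  17.8 -112.3]
px (np.float32(407.5), np.float32(156.5), np.float32(21.6)) tray [ -32.5 -105.5]
px (np.float32(392.5), np.float32(50.5), np.float32(23.9)) tray [ 54.9 -86.6]
px (np.float32(371.5), np.float32(105.5), np.float32(19.6)) tray [ 11.2 -70.8]
px (np.float32(374.5), np.float32(155.5), np.float32(24.9)) tray [-31.6 -75.4]
[0.0, 0.005, 0.002] [0.178, 0.279, 0.497] 66  rows>= 4
[0.0, 0.005, 0.002] [0.178, 0.279, 0.668] 66  rows>= 5
```

>>> move_arm([
  [[0,0,0],[0.178,0.28,0.3],66],
  [[0,0,0],[0.178,0.28,0.45],66],
  [[0,0,0],[0.178,0.28,0.5],66],
  [[0,0,0],[0.178,0.28,0.5],66],
  [[0,0,0],[0.178,0.28,0.58],66],
  [[0,0,0],[0.178,0.28,0.64],66],
  [[0,0,0],[0.178,0.28,0.668],66],
  [[0,0,0],[0.178,0.28,0.668],66],
  [[0,0,0],[0.178,0.28,0.668],35],
  [[0,0,0],[0.178,0.28,0.668],35],
  [[0,0,0],[0.178,0.28,0.668],35],
  [[0,0,0],[0.178,0.28,0.668],35],
  [[0,0,0],[0.178,0.28,0.668],35],
  [[0,0,0],[0.178,0.28,0.62],35],
  [[0,0,0],[0.178,0.28,0.5],35],
  [[0,0,0],[0.178,0.28,0.4],35],
  [[0,0,0],[0.178,0.28,0.4],35],
], force=25)

```text
time: 11.0
tcp_pos: [584.7, -120.6, 125.9]
tool_rot: [3.137, -0.008, 0.087]
contact_force: [-0.0, -0.2, -1.3]
grip_width: 0.541
gripper_force: 25.0
```

Run:
```python
from h import *
view('w7')
plan([go(-55,110,z,5,35) for z in (80,30,11.5)])
```

```text
11.0
px (np.float32(336.5), np.float32(176.5), np.float32(26.6)) tray [  19.  -124.3]
px (np.float32(320.5), np.float32(319.5), np.float32(38.4)) tray [ -91.1 -113.6]
px (np.float32(266.5), np.float32(183.5), np.float32(27.1)) tray [ 14.2 -75.6]
px (np.float32(293.5), np.float32(115.5), np.float32(28.6)) tray [ 59.2 -95.1]
px (np.float32(340.5), np.float32(239.5), np.float32(32.9)) tray [ -26.5 -127.9]
px (np.float32(276.5), np.float32(252.5), np.float32(26.3)) tray [-36.4 -81.1]
px (np.float32(294.5), np.float32(330.5), np.float32(26.1)) tray [-100.6  -93.3]
[0.007, -0.01, -0.001] [-0.091, -0.729, 0.142] 35  rows>= 5
[0.007, -0.01, -0.001] [-0.092, -0.73, 0.309] 35  rows>= 5
[0.007, -0.01, -0.001] [-0.092, -0.73, 0.371] 35  rows>= 5
```

>>> move_arm([
  [[0,0,0],[-0.03,-0.2,0],35],
  [[0,0,0],[-0.06,-0.4,0.05],35],
  [[0,0,0],[-0.09,-0.56,0.1],35],
  [[0,0,0],[-0.091,-0.7,0.14],35],
  [[0,0,0],[-0.091,-0.73,0.2],35],
  [[0,0,0],[-0.091,-0.73,0.3],35],
  [[0,0,0],[-0.091,-0.73,0.35],35],
  [[0,0,0],[-0.091,-0.73,0.371],35],
  [[0,0,0],[-0.091,-0.73,0.371],35],
  [[0,0,0],[-0.091,-0.73,0.371],60],
  [[0,0,0],[-0.091,-0.73,0.371],60],
  [[0,0,0],[-0.091,-0.73,0.371],60],
  [[0,0,0],[-0.091,-0.73,0.3],64],
  [[0,0,0],[-0.091,-0.73,0.15],64],
  [[0,0,0],[0.1,-0.3,0],64],
  [[0,0,0],[0.1,0,-0.2],64],
  [[0,0,0],[-0.21,-0.3,-0.35],64],
  [[0,0,0],[-0.21,-0.3,-0.4],64],
  [[0,0,0],[-0.21,-0.3,-0.4],64],
  [[0,0,0],[-0.21,-0.3,-0.4],64],
])

```text
time: 13.05
tcp_pos: [512.2, -37.3, 246.2]
tool_rot: [3.137, -0.009, 0.085]
contact_force: [0.3, -0.4, 1.0]
grip_width: 0.735
gripper_force: 0.0
```

Run:
```python
from h import *
view('w8')
plan([go(61.3,-94.2,z,5,66) for z in (80,10.5)])
```

```text
13.05
px (np.float32(190.5), np.float32(178.5), np.float32(24.3)) tray [-61.2 107. ]
px (np.float32(393.5), np.float32(46.5), np.float32(24.3)) tray [ 60.7 -93.8]
px (np.float32(420.5), np.float32(145.5), np.float32(24.3)) tray [ -29.  -125.8]
px (np.float32(374.5), np.float32(101.5), np.float32(22.1)) tray [ 12.5 -78. ]
px (np.float32(374.5), np.float32(151.5), np.float32(23.2)) tray [-34.7 -80. ]
px (np.float32(422.5), np.float32(94.5), np.float32(21.0)) tray [  18.8 -124.1]
[0.006, -0.012, -0.004] [0.508, 0.249, 0.549] 66  rows>= 5
[0.006, -0.012, -0.004] [0.506, 0.248, 0.781] 66  rows>= 6
```

View pics/w8.png

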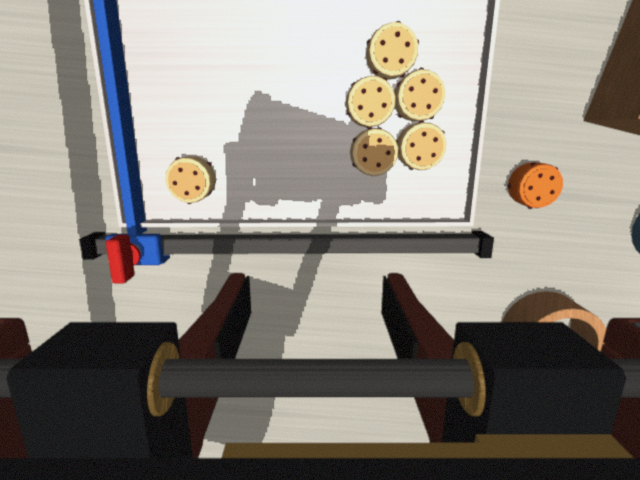

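The top scone is placed at (190,179). Five remain flat on the floor at (394,48), (374,101), (421,95), (374,151) and (421,146), and there is no hidden one.

>>> move_arm([
  [[0.006,-0.012,0],[0.15,0.08,0.1],66],
  [[0.006,-0.012,0],[0.3,0.15,0.2],66],
  [[0.006,-0.012,0],[0.43,0.22,0.32],66],
  [[0.006,-0.012,0],[0.507,0.248,0.46],66],
  [[0.006,-0.012,0],[0.507,0.248,0.58],66],
  [[0.006,-0.012,0],[0.507,0.248,0.68],66],
  [[0.006,-0.012,0],[0.507,0.248,0.75],66],
  [[0.006,-0.012,0],[0.507,0.248,0.781],66],
  [[0.006,-0.012,0],[0.507,0.248,0.781],66],
  [[0.006,-0.012,0],[0.507,0.248,0.781],35],
  [[0.006,-0.012,0],[0.507,0.248,0.781],35],
  [[0.006,-0.012,0],[0.507,0.248,0.781],35],
  [[0.006,-0.012,0],[0.507,0.248,0.781],35],
  [[0.006,-0.012,0],[0.507,0.248,0.74],35],
  [[0.006,-0.012,0],[0.507,0.248,0.65],35],
  [[0.006,-0.012,0],[0.507,0.248,0.55],35],
  [[0.006,-0.012,0],[0.507,0.248,0.55],35],
])

```text
time: 14.8
tcp_pos: [671.7, -96.3, 79.5]
tool_rot: [3.142, -0.0, 0.087]
contact_force: [0.2, -0.6, 0.5]
grip_width: 0.541
gripper_force: 25.0
```

Run:
```python
from h import *
plan([go(55,110,z,5,35) for z in (80,11.5)])
```

```text
[0.0, -0.0, -0.0] [-0.024, -0.675, -0.002] 35  rows>= 5
[0.0, -0.0, -0.0] [-0.024, -0.675, 0.227] 35  rows>= 5
```

>>> move_arm([
  [[0,0,0],[0,-0.15,-0.02],35],
  [[0,0,0],[-0.01,-0.3,-0.02],35],
  [[0,0,0],[-0.02,-0.45,0],35],
  [[0,0,0],[-0.024,-0.6,0],35],
  [[0,0,0],[-0.024,-0.675,0.05],35],
  [[0,0,0],[-0.024,-0.675,0.13],35],
  [[0,0,0],[-0.024,-0.675,0.2],35],
  [[0,0,0],[-0.024,-0.675,0.227],35],
  [[0,0,0],[-0.024,-0.675,0.227],35],
  [[0,0,0],[-0.024,-0.675,0.227],60],
  [[0,0,0],[-0.024,-0.675,0.227],60],
  [[0,0,0],[-0.024,-0.675,0.227],60],
  [[0,0,0],[-0.024,-0.675,0.15],64],
  [[0,0,0],[-0.024,-0.675,0],64],
  [[0,0,0],[-0.15,-0.55,-0.15],64],
  [[0,0,0],[-0.25,-0.45,-0.25],64],
  [[0,0,0],[-0.35,-0.35,-0.4],64],
  [[0,0,0],[-0.45,-0.25,-0.5],64],
  [[0,0,0],[-0.514,-0.242,-0.555],64],
  [[0,0,0],[-0.514,-0.242,-0.555],64],
])

```text
time: 16.8
tcp_pos: [509.1, -39.7, 247.2]
tool_rot: [3.141, 0.001, 0.085]
contact_force: [0.6, 0.1, -0.3]
grip_width: 0.728
gripper_force: 0.0
```

Run:
```python
from h import *
o,st=view('w9')
E=min(o,key=lambda t:np.hypot(t[0]+29,t[1]+126)); print(E)
plan([go(E[0],E[1],z,60,66) for z in (80,10.5)])
```

```text
16.8
px (np.float32(367.5), np.float32(98.5), np.float32(24.3)) tray [  9.7 -72.4]
px (np.float32(420.5), np.float32(139.5), np.float32(24.3)) tray [ -28.7 -126.5]
px (np.float32(189.5), np.float32(173.5), np.float32(24.3)) tray [-61.7 106.7]
px (np.float32(374.5), np.float32(147.5), np.float32(18.8)) tray [-36.3 -81.1]
px (np.float32(169.5), np.float32(54.5), np.float32(24.3)) tray [ 48.8 114.4]
px (np.float32(417.5), np.float32(89.5), np.float32(25.4)) tray [  17.7 -120. ]
[ -28.67859259 -126.51977485]
[-0.001, 0.003, -1.838] [0.221, 0.35, 0.554] 66  rows>= 7
[-0.001, 0.003, -1.838] [0.221, 0.35, 0.786] 66  rows>= 7
```

Run:
```python
from h import *
plan([go(-38.8,-77.5,100,-25,66),go(-38.8,-77.5,60,-25,66)])
```

```text
[0.001, 0.003, 0.995] [0.187, 0.187, 0.488] 66  rows>= 4
[0.001, 0.003, 0.995] [0.187, 0.187, 0.621] 66  rows>= 5
```

>>> move_arm([
  [[0,0,0.25],[0.1,0.1,0.15],66],
  [[0,0,0.5],[0.187,0.187,0.3],66],
  [[0,0,0.75],[0.187,0.187,0.4],66],
  [[0,0,1],[0.187,0.187,0.488],66],
  [[0,0,1],[0.187,0.187,0.488],66],
  [[0,0,1],[0.187,0.187,0.488],66],
])

```text
time: 17.45
tcp_pos: [569.7, -87.5, 95.6]
tool_rot: [3.14, 0.008, -0.433]
contact_force: [-0.1, 0.1, 0.1]
grip_width: 0.754
gripper_force: 0.0
```

Run:
```python
from h import *
print(read_state()['tcp_pos'])
plan([go(-38.8,-77.5,z,-32.6,66) for z in (60,10.5)]+[go(-59,-7,z,-32.6,66) for z in (80,11.5)])
```

```text
[569.67738632 -87.52189749  95.62792024]
[0.004, 0.016, 0.26] [0.005, 0.008, 0.119] 66  rows>= 1
[0.004, 0.016, 0.26] [0.007, 0.007, 0.284] 66  rows>= 2
[0.004, 0.016, 0.26] [-0.17, -0.163, 0.053] 66  rows>= 2
[0.004, 0.016, 0.26] [-0.168, -0.163, 0.282] 66  rows>= 3
```

>>> move_arm([
  [[0,0.016,0.26],[0.006,0.007,0.1],66],
  [[0,0.016,0.26],[0.006,0.007,0.18],66],
  [[0,0.016,0.26],[0.006,0.007,0.25],66],
  [[0,0.016,0.26],[0.006,0.007,0.284],66],
  [[0,0.016,0.26],[0.006,0.007,0.284],66],
  [[0,0.016,0.26],[0.006,0.007,0.284],35],
  [[0,0.016,0.26],[0.006,0.007,0.284],35],
  [[0,0.016,0.26],[0.006,0.007,0.284],35],
  [[0,0.016,0.26],[0.006,0.007,0.284],35],
  [[0,0.016,0.26],[0.006,0.007,0.2],35],
  [[0,0.016,0.26],[0.006,0.007,0.08],35],
  [[0,0.016,0.26],[0.006,0.007,0.05],35],
  [[0,0.016,0.26],[-0.06,-0.06,0.05],35],
  [[0,0.016,0.26],[-0.12,-0.12,0.05],35],
  [[0,0.016,0.26],[-0.168,-0.163,0.05],35],
  [[0,0.016,0.26],[-0.168,-0.163,0.05],35],
])

```text
time: 19.05
tcp_pos: [542.7, -20.6, 81.2]
tool_rot: [3.139, -0.0, -0.571]
contact_force: [0.3, -0.8, -1.3]
grip_width: 0.539
gripper_force: 25.0
```

Run:
```python
from h import *
print(read_state()['tcp_pos'])
plan([go(-59,-7,z,-32.6,66) for z in (80,11.5)]+[([510,-39,247],.0,66)])
```

```text
[542.72173652 -20.56705998  81.22941827]
[0.005, -0.0, -0.003] [0.005, 0.002, 0.004] 66  rows>= 1
[0.005, -0.0, -0.003] [0.005, 0.001, 0.232] 66  rows>= 2
[0.004, 0.001, -1.09] [-0.059, 0.112, -0.552] 66  rows>= 4
```

>>> move_arm([
  [[0,0,0],[0.005,0.001,0.08],35],
  [[0,0,0],[0.005,0.001,0.16],35],
  [[0,0,0],[0.005,0.001,0.21],35],
  [[0,0,0],[0.005,0.001,0.232],35],
  [[0,0,0],[0.005,0.001,0.232],35],
  [[0,0,0],[0.005,0.001,0.232],60],
  [[0,0,0],[0.005,0.001,0.232],60],
  [[0,0,0],[0.005,0.001,0.232],60],
  [[0,0,0],[0.005,0.001,0.15],64],
  [[0,0,0],[0.005,0.001,0],64],
  [[0,0,-0.3],[-0.03,0.05,-0.15],64],
  [[0,0,-0.6],[-0.06,0.11,-0.3],64],
  [[0,0,-0.8],[-0.06,0.11,-0.45],64],
  [[0,0,-1],[-0.06,0.11,-0.55],64],
  [[0,0,-1],[-0.06,0.11,-0.55],64],
  [[0,0,-1],[-0.06,0.11,-0.55],64],
])

```text
time: 20.65
tcp_pos: [511.8, -40.2, 247.4]
tool_rot: [3.139, -0.003, -0.05]
contact_force: [-0.8, -0.2, -0.0]
grip_width: 0.725
gripper_force: 0.0
```

Run:
```python
from h import *
o,st=view('w10'); print(st['tcp_pos'],st['tool_rot'])
```

```text
20.65
px (np.float32(299.5), np.float32(171.5), np.float32(23.2)) tray [-54.5 -12.1]
px (np.float32(156.5), np.float32(76.5), np.float32(24.3)) tray [ 52.7 109.3]
px (np.float32(404.5), np.float32(75.5), np.float32(23.2)) tray [  21.2 -124.6]
px (np.float32(350.5), np.float32(94.5), np.float32(25.4)) tray [ 11.5 -71.8]
px (np.float32(410.5), np.float32(130.5), np.float32(25.4)) tray [ -29.8 -127. ]
px (np.float32(185.5), np.float32(194.5), np.float32(23.2)) tray [-61.7 108.6]
[511.78221099 -40.23945492 247.35544864] [ 3.13850062 -0.0032427  -0.05049855]
```

View pics/w10.png

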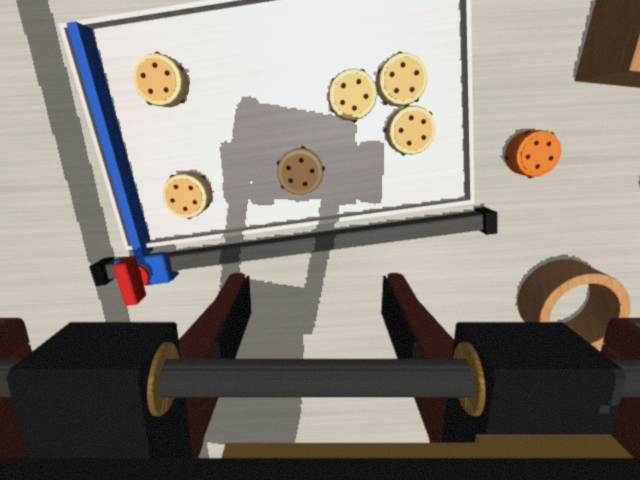

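All placements are good so far. Remaining cluster: (350,94), (404,75) and (410,130). Next is the last of those.

Run:
```python
from h import *
plan([go(-28.5,-126.5,z,5,66) for z in (70,10.5)]+[go(-55,-130,z,5,66) for z in (40,11.5)])
```

```text
[0.005, -0.001, -0.263] [0.261, 0.313, 0.588] 66  rows>= 5
[0.005, -0.001, -0.263] [0.261, 0.312, 0.786] 66  rows>= 6
[0.005, -0.001, -0.263] [0.175, 0.336, 0.688] 66  rows>= 5
[0.005, -0.001, -0.263] [0.175, 0.336, 0.783] 66  rows>= 6
```

>>> move_arm([
  [[0.005,0,-0.263],[0.1,0.12,0.1],66],
  [[0.005,0,-0.263],[0.2,0.24,0.2],66],
  [[0.005,0,-0.263],[0.261,0.312,0.35],66],
  [[0.005,0,-0.263],[0.261,0.312,0.48],66],
  [[0.005,0,-0.263],[0.261,0.312,0.58],66],
  [[0.005,0,-0.263],[0.261,0.312,0.68],66],
  [[0.005,0,-0.263],[0.261,0.312,0.75],66],
  [[0.005,0,-0.263],[0.261,0.312,0.786],66],
  [[0.005,0,-0.263],[0.261,0.312,0.786],66],
  [[0.005,0,-0.263],[0.261,0.312,0.786],35],
  [[0.005,0,-0.263],[0.261,0.312,0.786],35],
  [[0.005,0,-0.263],[0.261,0.312,0.786],35],
  [[0.005,0,-0.263],[0.261,0.312,0.786],35],
  [[0.005,0,-0.263],[0.261,0.312,0.74],35],
  [[0.005,0,-0.263],[0.261,0.312,0.69],35],
  [[0.005,0,-0.263],[0.22,0.324,0.69],35],
  [[0.005,0,-0.263],[0.175,0.336,0.69],35],
  [[0.005,0,-0.263],[0.175,0.336,0.69],35],
])

```text
time: 22.5
tcp_pos: [555.7, -143.7, 39.8]
tool_rot: [-3.14, 0.002, 0.088]
contact_force: [0.4, 0.4, -1.2]
grip_width: 0.54
gripper_force: 25.0
```

Run:
```python
from h import *
print(read_state()['gripper_force'])
plan([go(-55,-130,11.5,5,66),([510,-39,247],0.0,66)])
```

```text
24.999530017375946
[-0.002, 0.004, 0.001] [0.009, 0.002, 0.094] 66  rows>= 1
[-0.002, 0.004, 0.168] [-0.123, -0.362, -0.69] 66  rows>= 5
```

>>> move_arm([
  [[0,0,0],[0.004,0.002,0.06],35],
  [[0,0,0],[0.004,0.002,0.094],35],
  [[0,0,0],[0.004,0.002,0.094],35],
  [[0,0,0],[0.004,0.002,0.094],60],
  [[0,0,0],[0.004,0.002,0.094],60],
  [[0,0,0],[0.004,0.002,0.094],60],
  [[0,0,0],[0.004,0.002,0.03],64],
  [[0,0,0],[0.004,0.002,-0.1],64],
  [[0,0,0.17],[-0.04,-0.1,-0.22],64],
  [[0,0,0.17],[-0.08,-0.2,-0.36],64],
  [[0,0,0.17],[-0.12,-0.3,-0.5],64],
  [[0,0,0.17],[-0.12,-0.36,-0.62],64],
  [[0,0,0.17],[-0.12,-0.36,-0.69],64],
  [[0,0,0.17],[-0.12,-0.36,-0.69],64],
  [[0,0,0.17],[-0.12,-0.36,-0.69],64],
])

```text
time: 24.0
tcp_pos: [513.6, -39.6, 247.1]
tool_rot: [3.141, -0.002, -0.0]
contact_force: [0.0, 0.4, 0.6]
grip_width: 0.725
gripper_force: 0.0
```

Run:
```python
from h import *
o,st=view('w11'); print(st['tcp_pos'],st['tool_rot'])
plan([go(23.5,-126.6,z,-25,66) for z in (100,)])
```

```text
24.0
px (np.float32(188.5), np.float32(188.5), np.float32(24.3)) tray [-60.7 106.9]
px (np.float32(410.5), np.float32(83.5), np.float32(24.3)) tray [  20.2 -123.1]
px (np.float32(359.5), np.float32(97.5), np.float32(19.9)) tray [ 11.9 -73.8]
px (np.float32(303.5), np.float32(171.5), np.float32(23.2)) tray [-53.8 -13.2]
px (np.float32(162.5), np.float32(73.5), np.float32(21.0)) tray [ 49.6 111.3]
px (np.float32(417.5), np.float32(162.5), np.float32(23.2)) tray [ -54.8 -129. ]
[513.62002979 -39.5520222  247.05254119] [ 3.14112562e+00 -2.00006466e-03 -2.51533054e-04]
[0.0, 0.0, 0.832] [0.411, 0.313, 0.487] 66  rows>= 5
```

>>> move_arm([
  [[0,0,0.25],[0.14,0.1,0.1],66],
  [[0,0,0.5],[0.28,0.2,0.2],66],
  [[0,0,0.75],[0.38,0.29,0.32],66],
  [[0,0,0.933],[0.413,0.312,0.44],66],
  [[0,0,0.933],[0.413,0.312,0.55],66],
  [[0,0,0.933],[0.413,0.312,0.6],66],
  [[0,0,0.933],[0.413,0.312,0.68],66],
  [[0,0,0.933],[0.413,0.312,0.75],66],
  [[0,0,0.933],[0.413,0.312,0.785],66],
  [[0,0,0.933],[0.413,0.312,0.785],66],
  [[0,0,0.933],[0.413,0.312,0.785],35],
  [[0,0,0.933],[0.413,0.312,0.785],35],
  [[0,0,0.933],[0.413,0.312,0.785],35],
  [[0,0,0.933],[0.413,0.312,0.785],35],
  [[0,0,0.933],[0.413,0.312,0.74],35],
  [[0,0,0.933],[0.413,0.312,0.68],35],
  [[0,0,0.933],[0.413,0.312,0.68],35],
])

```text
time: 25.75
tcp_pos: [639.8, -133.9, 46.2]
tool_rot: [-3.14, -0.006, -0.489]
contact_force: [1.0, -0.6, -0.0]
grip_width: 0.542
gripper_force: 25.0
```

Run:
```python
from h import *
s=read_state(); print(RT.T@(s['tcp_pos'][:2]-T0))
plan([go(59.2,-132.7,z,-28,66) for z in (40,11.5)]+[([510,-39,247],0.0,66)])
```

```text
[  27.08056917 -127.07865764]
[-0.002, -0.011, -0.001] [0.1, -0.043, 0.021] 66  rows>= 1
[-0.002, -0.011, -0.001] [0.099, -0.042, 0.116] 66  rows>= 1
[0.0, -0.012, -0.934] [-0.527, -0.077, -0.672] 66  rows>= 6
```

>>> move_arm([
  [[0,-0.011,0],[0.04,-0.02,0],35],
  [[0,-0.011,0],[0.1,-0.042,0.01],35],
  [[0,-0.011,0],[0.1,-0.042,0.08],35],
  [[0,-0.011,0],[0.1,-0.042,0.116],35],
  [[0,-0.011,0],[0.1,-0.042,0.116],35],
  [[0,-0.011,0],[0.1,-0.042,0.116],60],
  [[0,-0.011,0],[0.1,-0.042,0.116],60],
  [[0,-0.011,0],[0.1,-0.042,0.116],60],
  [[0,-0.011,0],[0.1,-0.042,0.05],64],
  [[0,-0.011,0],[0.08,-0.042,-0.1],64],
  [[0,-0.011,-0.25],[-0.05,-0.05,-0.2],64],
  [[0,-0.011,-0.5],[-0.18,-0.06,-0.3],64],
  [[0,-0.011,-0.75],[-0.3,-0.07,-0.42],64],
  [[0,-0.011,-0.93],[-0.42,-0.077,-0.55],64],
  [[0,-0.011,-0.93],[-0.527,-0.077,-0.672],64],
  [[0,-0.011,-0.93],[-0.527,-0.077,-0.672],64],
  [[0,-0.011,-0.93],[-0.527,-0.077,-0.672],64],
])

```text
time: 27.45
tcp_pos: [509.0, -38.4, 245.9]
tool_rot: [-3.141, 0.001, -0.001]
contact_force: [0.3, 0.4, 0.8]
grip_width: 0.731
gripper_force: 0.0
```

Run:
```python
from h import *
o,st=view('w12'); print(st['tcp_pos'],st['tool_rot'])
plan([go(13,-74.5,z,5,66) for z in (80,10.5)]+[go(55,-10,z,5,66) for z in (60,11.5)])
```

```text
27.45
px (np.float32(422.5), np.float32(159.5), np.float32(19.9)) tray [ -57.5 -131.9]
px (np.float32(417.5), np.float32(37.5), np.float32(24.3)) tray [  53.6 -128. ]
px (np.float32(361.5), np.float32(90.5), np.float32(19.9)) tray [ 12.7 -74.2]
px (np.float32(162.5), np.float32(63.5), np.float32(24.3)) tray [ 52.8 110.6]
px (np.float32(188.5), np.float32(184.5), np.float32(24.3)) tray [-61.6 107.4]
px (np.float32(302.5), np.float32(167.5), np.float32(24.3)) tray [-54.7 -10.9]
[508.96953492 -38.40190051 245.87184826] [-3.14118606e+00  1.25485711e-03 -1.49670906e-03]
[-0.002, 0.006, -0.17] [0.376, 0.146, 0.547] 66  rows>= 5
[-0.002, 0.006, -0.17] [0.377, 0.147, 0.779] 66  rows>= 6
[-0.002, 0.006, -0.17] [0.497, -0.08, 0.614] 66  rows>= 5
[-0.002, 0.006, -0.17] [0.497, -0.08, 0.776] 66  rows>= 6
```

View pics/w12.png

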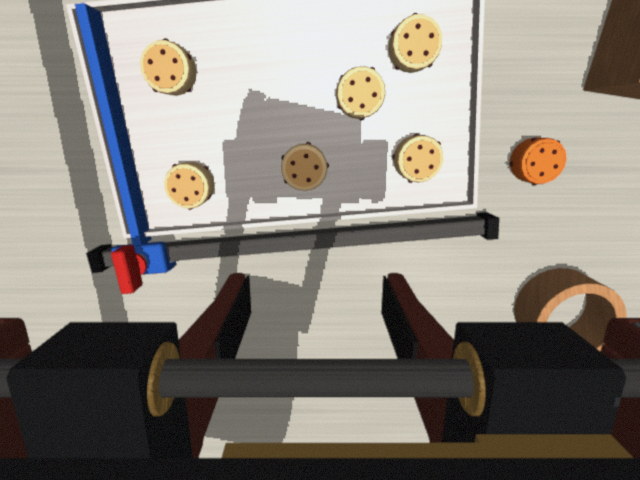

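Five scones are placed. The last one at (361,92) goes to the free middle-far slot.

>>> move_arm([
  [[0,0,-0.17],[0.14,0.05,0.1],66],
  [[0,0,-0.17],[0.28,0.1,0.2],66],
  [[0,0,-0.17],[0.377,0.147,0.32],66],
  [[0,0,-0.17],[0.377,0.147,0.44],66],
  [[0,0,-0.17],[0.377,0.147,0.55],66],
  [[0,0,-0.17],[0.377,0.147,0.65],66],
  [[0,0,-0.17],[0.377,0.147,0.74],66],
  [[0,0,-0.17],[0.377,0.147,0.779],66],
  [[0,0,-0.17],[0.377,0.147,0.779],66],
  [[0,0,-0.17],[0.377,0.147,0.779],35],
  [[0,0,-0.17],[0.377,0.147,0.779],35],
  [[0,0,-0.17],[0.377,0.147,0.779],35],
  [[0,0,-0.17],[0.377,0.147,0.779],35],
  [[0,0,-0.17],[0.377,0.147,0.7],35],
  [[0,0,-0.17],[0.377,0.147,0.61],35],
  [[0,0,-0.17],[0.44,0.03,0.61],35],
  [[0,0,-0.17],[0.497,-0.08,0.61],35],
  [[0,0,-0.17],[0.497,-0.08,0.61],35],
  [[0,0,-0.17],[0.497,-0.08,0.61],35],
])

```text
time: 29.4
tcp_pos: [657.1, -14.1, 61.0]
tool_rot: [-3.14, 0.004, 0.089]
contact_force: [-0.4, -0.4, -0.5]
grip_width: 0.543
gripper_force: 25.0
```

Run:
```python
from h import *
plan([go(55,-10,z,5,66) for z in (11.5,)]+[([510,-39,247],0.087,66)])
```

```text
[-0.002, 0.008, 0.003] [0.002, 0.003, 0.165] 66  rows>= 1
[-0.002, 0.008, 0.004] [-0.498, 0.039, -0.618] 66  rows>= 5
```

>>> move_arm([
  [[0,0,0],[0.002,0.003,0.08],35],
  [[0,0,0],[0.002,0.003,0.14],35],
  [[0,0,0],[0.002,0.003,0.165],35],
  [[0,0,0],[0.002,0.003,0.165],35],
  [[0,0,0],[0.002,0.003,0.165],60],
  [[0,0,0],[0.002,0.003,0.165],60],
  [[0,0,0],[0.002,0.003,0.165],60],
  [[0,0,0],[0.002,0.003,0.1],64],
  [[0,0,0],[0.002,0.003,-0.05],64],
  [[0,0,0],[-0.1,0.01,-0.15],64],
  [[0,0,0],[-0.2,0.02,-0.25],64],
  [[0,0,0],[-0.3,0.03,-0.38],64],
  [[0,0,0],[-0.42,0.039,-0.5],64],
  [[0,0,0],[-0.5,0.039,-0.61],64],
  [[0,0,0],[-0.55,0.039,-0.65],64],
  [[0,0,0],[-0.55,0.039,-0.65],64],
  [[0,0,0],[-0.55,0.039,-0.65],64],
])

```text
time: 31.1
tcp_pos: [495.0, -40.9, 256.9]
tool_rot: [-3.14, 0.003, 0.087]
contact_force: [0.6, -1.0, 0.7]
grip_width: 0.729
gripper_force: 0.0
```

Run:
```python
from h import *
from scipy.spatial.distance import pdist
o,st=view('w13'); print(st['tcp_pos'],'min gap',pdist(np.array(o)).min()-48)
```

```text
31.1
px (np.float32(427.5), np.float32(34.5), np.float32(24.3)) tray [  52.9 -127.5]
px (np.float32(418.5), np.float32(152.5), np.float32(23.2)) tray [ -56.  -127.6]
px (np.float32(177.5), np.float32(34.5), np.float32(24.3)) tray [ 53.1 109.1]
px (np.float32(188.5), np.float32(156.5), np.float32(21.8)) tray [-60.  109.8]
px (np.float32(302.5), np.float32(33.5), np.float32(22.1)) tray [53.9 -9.3]
px (np.float32(305.5), np.float32(151.5), np.float32(22.8)) tray [-55.  -11.3]
[495.03557053 -40.93510179 256.86787182] min gap 60.87864310652883
```

View pics/w13.png

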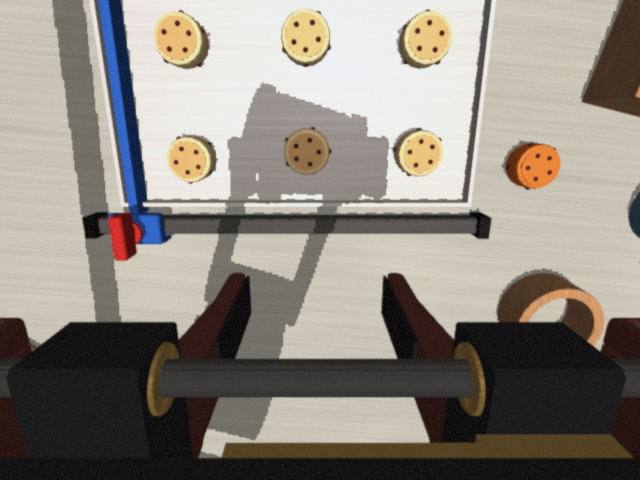

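The six scones form an even 2×3 grid, the fence is at its stop, and the wing is tight. Handing in.

```bash
python3 -c "
from plant import *
print(sign_off())"
```

```text
the job is handed in; nothing more can be done
None
```

I moved the fence to its left end stop, tightened the knob again, spread all six scones in an even 2×3 layer with about 60 mm between them, and handed the job in at about 31 s; no verdict came back.

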